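# Flip-arm height gauge: feel for the part that binds

## Robot

A 7-joint arm with a two-finger parallel gripper is mounted at the origin on the work surface; the furniture and walls round the work are solid. World frame = base frame: x ahead of the robot, y to its left, z up, the work surface at z = 0. Lengths are in m, angles in rad, forces in N, time in s.
With the tool pointing down it reaches from about 0.425 to 0.95 m from the base axis. Payload 4.7 kg.
Tool frame: the origin (TCP) lies at the very end of the fingers, on their centre line; the grasp point (between the pads) lies 19 mm behind it; z points along the fingers, y is the line along which they close (so a half turn about z gives the same grasp; the last joint's range is limited). The gripper opens to 87 mm and grips with 3 to 60 N. Pads are 19 mm wide; open, the fingers measure 117 mm over their backs; the gripper's body (75 mm by 190 mm) begins 51 mm behind the grasp point.
Start: joints at [1.075, 0.469, -0.049, 1.532, 0.024, 1.141, -0.082], TCP at [0.304, -0.603, 0.223] pointing down, gripper open.
Joint ranges: [-2.59, 2.59], [-0.33, 1.99], [-1.39, 1.29], [0.1, 2.45], [-1.04, 4.18], [0.21, 1.99], [-2.66, 2.66]. Speed limits (rad/s): [2.57, 2.57, 3.14, 3.14, 3.14, 3.14, 3.14].

## Interface

Orientations are given as a rotation vector (axis times angle).
In Python, from workcell import ctrl gives the robot as it stands. The module is installed in compiled form; this text tells all that it offers.
- The arm moves only by the tool play_rows, never from a script. Its argument "increments" is a list of rows, each an object with "delta_pos": the shift along the tool's x, y, z in m, a list of three; "dr": the turn, a rotation vector about the tool's x, y, z in degrees, a list of three; "claw": the finger opening in m, from 0 to 0.087. A call has 1 to 12 rows; each row shifts and turns the commanded pose from where the row before left it, along the tool's axes as they then stand; what a row does not reach is not made up. A row lasts 1/10 s, in which the tool goes at most 50 mm and 8.59 degrees, less where a joint would pass 70% of its speed; a pose out of reach is approached as far as the arm can. A call with a gripper value outside its range is refused whole. The fingers move at their own pace and stop on an object; "grip_force" is the grip in N (left out, the last holds). Time passes only in rows, so rows that do not move let the fingers close. It gives the time, the measured TCP pose, the force, the opening and the grip force at its end, in the units of the state.
- ctrl.sense(): the state, without advancing time (a new reading comes with each control period).
- ctrl.get_image(name): name is "scene" or "top" or "wrist"; returns (picture, depth): 384x512x3 uint8, red, green, blue; 384x512 float32, m along the optical axis (not along the pixel's ray), 0 where there is no reading.
- ctrl.calibration(name): a dict with "fovy" (degrees; the focal length in pixels is half the picture's height over the tangent of half this angle, whatever the lens; pixels are square), "cx", "cy" (the principal point, pixels), "rvec" (rotation vector, rad) and "tvec" (3), from world to camera coordinates, as OpenCV has them. Camera axes: x right, y down, z forward; pixel columns grow to the right and rows downward; lengths in m; the calibration is good to about 2 mm. A picture is of the moment at which its call begins: read the wrist's pose just before it. calibration takes no time and is no camera call; for the wrist camera it gives the pose at the moment of the call.
- ctrl.finish_job(): hands the job in; it is judged then, once.
The state is a dict: "clock": time; "q": joint angles; "qd": joint speeds; "joint_torque": joint torques, N m; "tool_pos": TCP position; "orientation": TCP orientation; "force": force on the tool from outside, world axes, zero at the start; "ft_torque": the same for the moment, N m; "width": opening from 0.0 (shut) to 1.0 (fully open); "gripper_force": force on a finger pad.
Only numpy, scipy, OpenCV 4.12 (cv2) and the standard library are available. Lean on these libraries where they do the work, as an engineer would, in place of code of your own. Each camera call takes 0.05 s, during which the arm holds its last target. There are 200 camera calls.

## Task

One of the three moulded parts in the height gauge stands too high. Swing each hinged gauge arm down over its part by its ball knob: over a good part the arm clicks past its spring catch and rests fully home, over the high part it binds just short and must not be forced, as hard pressing marks the part. Swing the binding arm back up, put its part in the parts bin, and leave that arm standing open and the other two clicked home over their parts, with the loupe and the pin gauges undisturbed.

Things in the scene. Friction and masses are not known exactly. Their poses are not given: they have to be found in the camera images.
- fixture: height gauge, fixed: plate 124 x 256 mm, top 14 mm high, three equal stations 80 mm apart along its y axis, station 1 at +y (robot's left). Origin: middle of the row of nests, at bench height; its x points to the hinges, z up. Per station along x: hinge pin +45 mm, nest 0, arm rest -35 mm, knob of a closed arm -80 mm. Catch block 15 to 32 mm to the +y side of the arm rest, 80 mm high
- nest_1: nest post of station 1, steel, 22 mm across; origin on its axis, at its foot, 14 mm above the bench. Seat 34 mm above the bench (20 mm above this origin) inside a lip 2.5 mm high. In it stands, loose, a white moulded spindle of about 14 g, 27 mm high, pointed upward, its flange 24 mm across with its middle 11 mm above the foot. It lifts straight out
- nest_2: nest post of station 2, same as nest_1, also with a part. Two of the three parts are good and stand on the seat. The third, unknown which, stands 4.5 mm higher, on an untrimmed gate disc 16 mm across hidden under its foot
- nest_3: nest post of station 3, same as nest_1, also with a part
- gauge_arm_1 (a joint): angle of arm 1, rad: 0 fully home (level, pointing to the robot), 1.57 upright, 2.0 leaning back on its stop. A stiff hinge (about 0.15 N m) keeps it where it is left. From 0.1 to 0.03 rad a sprung ball catch resists: passing it takes about 7 N pressed down at the knob, then the arm drops home and stays. Arm bar 14 mm wide, 8 mm thick
- gauge_arm_2 (a joint): angle of arm 2, same as gauge_arm_1. Over the high part an arm meets the part at about 0.08 rad, inside the travel of the catch, and yields only to about 0.06 rad, so the force tells one from the other: press to 10 or 12 N at the knob. 12 N there puts 20 to 26 N on the part, 20 N about 50 N, which marks it
- gauge_arm_3 (a joint): angle of arm 3, same as gauge_arm_1
- hinge_1 (a point): middle of hinge pin 1, 69.5 mm above the bench; the pin lies along the fixture's y axis
- hinge_2 (a point): middle of hinge pin 2
- hinge_3 (a point): middle of hinge pin 3
- knob_1 (a point): centre of the black ball knob, 18 mm across, at the free end of arm 1, 125 mm from the hinge pin. It revolves freely on a cross pin: pinched from above, fingers closing along the fixture's y axis, it can be held and swung through the whole arc with the gripper kept upright
- knob_2 (a point): centre of the ball knob of arm 2
- knob_3 (a point): centre of the ball knob of arm 3
- reject_bin: open parts bin, fixed, empty at the start, 140 mm along its own x, 100 mm along its y, 50 mm high (28 mm on its -x side), walls and floor 3 mm; origin at the centre of its underside
- loupe: black eye loupe standing on its rim, 40 mm across, 44 mm high, a bystander; origin at the centre of its underside
- pin_gauges: wooden stand with upright pin gauges, 28 x 90 x 56 mm, a bystander; origin at the centre of its underside

How it is judged:
On the way:
1. an arm has been swung down until it bears on its part (3 N or more on the part) (contact force between any of nest_1, nest_2, nest_3 and anything else above 3 N), for 0.05 s.
At the end, for the whole second after the job is handed in: Two arms home (below 0.02 rad) with a part in the nest under each; the third arm standing open (above 1.2 rad) over its empty nest; the part from that nest lying in the parts bin (((contact force between nest_1 and anything else below 0.02 N and value of joint gauge_arm_1 above 1.2 rad and contact force between each of nest_2, nest_3 and anything else above 0.04 N and value of joint each of gauge_arm_2, gauge_arm_3 below 0.02 rad) or (contact force between nest_2 and anything else below 0.02 N and value of joint gauge_arm_2 above 1.2 rad and contact force between each of nest_1, nest_3 and anything else above 0.04 N and value of joint each of gauge_arm_1, gauge_arm_3 below 0.02 rad) or (contact force between nest_3 and anything else below 0.02 N and value of joint gauge_arm_3 above 1.2 rad and contact force between each of nest_1, nest_2 and anything else above 0.04 N and value of joint each of gauge_arm_1, gauge_arm_2 below 0.02 rad)) and contact force between reject_bin and anything else above 0.04 N); the robot touches nothing.
It fails at once if a part is pressed into its nest with more than 50 N (contact force between any of nest_1, nest_2, nest_3 and anything else above 50 N).
It fails at once if the loupe or the pin gauges are moved by more than 20 mm (distance of any of loupe, pin_gauges from where it was at the start of the episode above 0.02 m).
It also fails if it takes over 69 s, if anything falls off the work surface, if the arm or the gripper's body presses on something with over 40 N, if the wrist force passes 120 N, or if a joint passes its speed limit or range.

## Working session

There is one attempt and no reset: what is moved stays moved. The work goes in short steps, Python scripts to look and compute and a tool call to move; the robot and the scene stay as the last step left them, time stands still between calls to the robot, and variables do not carry over. Pictures are saved under pics/ and viewed, at most 10 in all, crops included, and the job is handed in when it is done.

Besides the shell and the picture viewer there is one more tool, called after ">>>" as name([rows], argument=value, ...), one row to a line, values as JSON. play_rows: Moves the arm, as the interface text tells. Its arguments: {"type":"object","properties":{"increments":{"type":"array"},"grip_force":{"type":"number"}},"required":["increments"]}

```bash
mkdir -p pics; cat > h.py <<'E'
import numpy as np, cv2
from workcell import ctrl
from scipy.spatial.transform import Rotation as R
def cloud(name):
    s=ctrl.sense(); c=ctrl.calibration(name); im,d=ctrl.get_image(name)
    f=im.shape[0]/2/np.tan(np.radians(c["fovy"])/2)
    v,u=np.mgrid[:d.shape[0],:d.shape[1]]
    P=np.stack([(u-c["cx"])*d/f,(v-c["cy"])*d/f,d],-1)
    W=(P-np.array(c["tvec"]))@R.from_rotvec(c["rvec"]).as_matrix()
    W[d==0]=np.nan
    return im,W
def save(n,im): cv2.imwrite("pics/"+n,im[...,::-1])
E
python3 - <<'E'
from h import *
s=ctrl.sense();print(s["clock"],s["tool_pos"],s["orientation"],s["force"],s["width"])
a,W=cloud("top");b,V=cloud("scene");np.savez("t.npz",a=a,W=W,b=b,V=V)
save("top.png",a);save("scene.png",b)
E
```

```text
0.0 [ 0.30351842 -0.60222341  0.22147509] [-3.05452141e+00 -7.26241260e-01  8.26388478e-04] [ 0.80260955  0.80443164 -0.16532306] 0.9998834866768158
```

View pics/top.png

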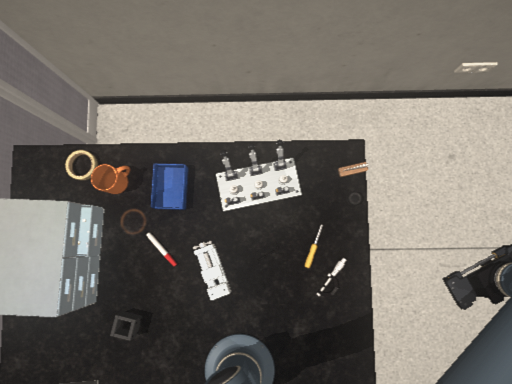

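View pics/scene.png

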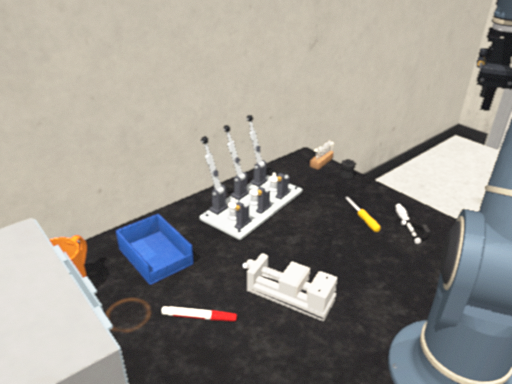

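The top view shows the gauge at about (258,183), the blue bin at (169,186), the pin gauges at (353,169) and the loupe at (355,198). In the scene view all three arms stand open.

```bash
python3 - <<'E'
from h import *
D=np.load("t.npz");a=D["a"];W=D["W"];V=D["V"];b=D["b"]
def rep(n,p): print(n,np.round(p,4))
for (u,v) in [(240,360),(258,183),(169,186),(353,169),(355,198)]: rep((u,v),W[v,u])
for nm,I,X in (("top",a,W),("scene",b,V)):
    z=X[...,2]; w=(I.min(-1)>120)&(z>.006)&(z<.022)
    ctr=W[183,258]
    w&=(np.hypot(X[...,0]-ctr[0],X[...,1]-ctr[1])<.2)
    p=X[w][:,:2].astype(np.float32); r=cv2.minAreaRect(p); print(nm,len(p),r,np.median(X[w][:,2]))
    bl=(I[...,2]>90)&(I[...,0]<60)&(z>-.01)&(z<.08)&(np.hypot(X[...,0]-W[186,169][0],X[...,1]-W[186,169][1])<.15)
    p=X[bl][:,:2].astype(np.float32);print("bin",len(p),cv2.minAreaRect(p),X[bl][:,2].max())
    # tall things: knobs
    k=(z>.12)&(z<.25)&(np.hypot(X[...,0]-ctr[0],X[...,1]-ctr[1])<.25)
    n,l,st,c=cv2.connectedComponentsWithStats(k.astype(np.uint8))
    for i in range(1,n):
        if st[i,4]>3: q=X[l==i]; t=q[q[:,2]>q[:,2].max()-.015]; rep(("tall",st[i,4]),np.r_[t.mean(0),q[:,2].max()])
E
```

```text
(240, 360) [ 0.0777 -0.0121  0.17  ]
(258, 183) [ 0.5714 -0.066   0.0604]
(169, 186) [0.5751 0.2247 0.0018]
(353, 169) [ 0.6171 -0.3697  0.022 ]
(355, 198) [ 0.5217 -0.3672  0.0422]
top 2186 ((0.5759913325309753, -0.06467348337173462), (0.12471374124288559, 0.2555643618106842), 10.715907096862793) 0.013648822564246994
bin 537 ((0.5754899978637695, 0.22520920634269714), (0.11565238982439041, 0.14993855357170105), 87.11502075195312) 0.0539527585104069
('tall', np.int32(92)) [ 0.6652 -0.1286  0.1952  0.2029]
('tall', np.int32(91)) [ 0.6563 -0.0495  0.1925  0.199 ]
('tall', np.int32(92)) [0.6375 0.0283 0.1943 0.2004]
scene 1686 ((0.5707940459251404, -0.06813345849514008), (0.126205176115036, 0.2613895833492279), 10.787854194641113) 0.012536155364146501
bin 1919 ((0.599742591381073, 0.19820457696914673), (0.13574101030826569, 0.21437609195709229), 87.08271026611328) 0.04877352701819166
('tall', np.int32(163)) [ 0.6584 -0.1292  0.1899  0.197 ]
('tall', np.int32(177)) [ 0.6495 -0.0498  0.1883  0.195 ]
('tall', np.int32(206)) [0.6308 0.0282 0.1902 0.1972]
```

>>> play_rows([
  {"delta_pos":[0,0,-0.04],"dr":[0,0,8],"claw":0.087},
  {"delta_pos":[0,0,-0.04],"dr":[0,0,8],"claw":0.087},
  {"delta_pos":[0.025,-0.04,-0.008],"dr":[0,0,0],"claw":0.06},
  {"delta_pos":[0.025,-0.04,-0.008],"dr":[0,0,0],"claw":0.06},
  {"delta_pos":[0.025,-0.04,-0.008],"dr":[0,0,0],"claw":0.06},
  {"delta_pos":[0.025,-0.04,-0.008],"dr":[0,0,0],"claw":0.06},
  {"delta_pos":[0.025,-0.04,-0.008],"dr":[0,0,0],"claw":0.06},
  {"delta_pos":[0.025,-0.04,-0.008],"dr":[0,0,0],"claw":0.06},
  {"delta_pos":[0.025,-0.04,-0.008],"dr":[0,0,0],"claw":0.06},
  {"delta_pos":[0.025,-0.04,-0.008],"dr":[0,0,0],"claw":0.06},
  {"delta_pos":[0.025,-0.04,-0.008],"dr":[0,0,0],"claw":0.06},
  {"delta_pos":[0.025,-0.04,-0.008],"dr":[0,0,0],"claw":0.06},
])

```text
clock: 1.3
tool_pos: [0.4749, -0.1613, 0.3827]
orientation: [3.128, 0.294, -0.0]
force: [0.4, 0.0, -0.3]
width: 0.689
gripper_force: 0.0
```

>>> play_rows([
  {"delta_pos":[0.02,-0.03,0],"dr":[0,0,0],"claw":0.06},
  {"delta_pos":[0.02,-0.03,0],"dr":[0,0,0],"claw":0.06},
  {"delta_pos":[0.02,-0.026,0],"dr":[0,0,0],"claw":0.06},
  {"delta_pos":[0,0,0],"dr":[0,0,0],"claw":0.06},
])

```text
clock: 1.7
tool_pos: [0.5188, -0.0619, 0.3821]
orientation: [-3.124, -0.308, -0.0]
force: [-0.5, 0.2, 0.4]
width: 0.687
gripper_force: 0.0
```

```bash
python3 - <<'E'
from h import *
s=ctrl.sense();print(s["clock"],s["tool_pos"],s["orientation"],s["force"],s["width"])
c=ctrl.calibration("wrist");print(c, -R.from_rotvec(c["rvec"]).as_matrix().T@np.array(c["tvec"]))
a,W=cloud("wrist");np.savez("w.npz",a=a,W=W);save("wrist1.png",a)
E
```

```text
1.7 [ 0.51876774 -0.06190073  0.38211629] [-3.12370093e+00 -3.08170777e-01 -2.52855245e-04] [-0.46360204  0.22989664  0.40195581] 0.6865334550751634
{'fovy': 70.61206741687676, 'cx': 253.8696692841208, 'cy': 187.88957431473986, 'rvec': array([-2.267029  ,  1.8597657 ,  0.24671375]), 'tvec': array([-0.15997279,  0.40892963,  0.67225507])} [ 0.58869485 -0.04766646  0.54397417]
```

View pics/wrist1.png

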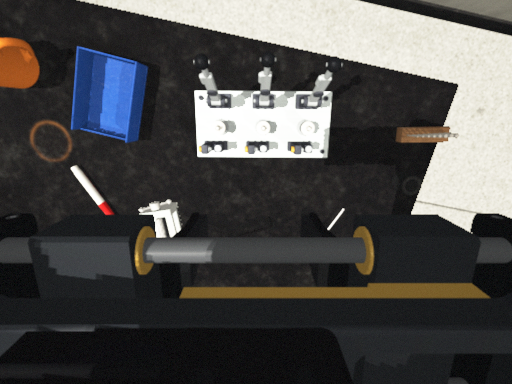

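The wrist view shows the plate spanning (195,90) to (332,157), the parts at (220,127), (264,127) and (308,128), and the black knobs at (202,62), (267,60) and (334,65). The bin is at (108,95).

```bash
python3 - <<'E'
from h import *
print(np.round(ctrl.sense()["q"],2))
D=np.load("w.npz");a=D["a"];W=D["W"];z=W[...,2]
cam=np.array([.5887,-.0477,.544])
w=(a.min(-1)>120)&(z>.006)&(z<.022);w[:80]=0;w[170:]=0;w[:,:185]=0;w[:,345:]=0
r=cv2.minAreaRect(W[w][:,:2].astype(np.float32));print(r,np.median(z[w]))
e=np.radians(10.75);X=np.array([np.cos(e),np.sin(e)]);Y=np.array([-np.sin(e),np.cos(e)])
C=np.array(r[0])
def fx(p): return np.round([(p[:2]-C)@X,(p[:2]-C)@Y,p[2]],4)
for n,(u,v) in dict(n1=(220,127),n2=(264,127),n3=(308,128)).items():
    q=W[v-7:v+8,u-7:u+8].reshape(-1,3);q=q[(q[:,2]>.042)&(q[:,2]<.08)]
    print(n,len(q),q.mean(0).round(4),fx(q.mean(0)),q[:,2].max())
for n,(u,v) in dict(k1=(202,62),k2=(267,60),k3=(334,65)).items():
    m=np.zeros(z.shape,bool);m[v-14:v+15,u-14:u+15]=1
    m&=(a.max(-1)<70)&(z>.15)
    q=W[m]; 
    # sphere fit, fixed radius
    from scipy.optimize import least_squares
    f=least_squares(lambda c:np.linalg.norm(q-c,axis=1)-.009,q.mean(0)+[0,0,-.006],loss="soft_l1",f_scale=.001).x
    print(n,m.sum(),f.round(4),fx(f),q.mean(0).round(4))
# bin
bl=(a[...,2]>90)&(a[...,0]<60)&(z>-.01)&(z<.07);bl[:,160:]=0
p=W[bl];print("bin",cv2.minAreaRect(p[:,:2].astype(np.float32)),np.median(p[:,2]))
E
```

```text
[ 0.37  0.14 -0.36  1.64  0.05  1.38 -1.38]
((0.5762290358543396, -0.06448352336883545), (0.12306443601846695, 0.2558606266975403), 11.21358871459961) 0.013497173413139907
n1 136 [0.5576 0.0122 0.0533] [-0.0039  0.0788  0.0533] 0.06552386823437809
n2 136 [ 0.5723 -0.0648  0.0488] [-0.0039  0.0004  0.0488] 0.06221021161036049
n3 145 [ 0.5873 -0.1427  0.0485] [-0.0037 -0.0789  0.0485] 0.06115442580979586
k1 188 [0.6386 0.0291 0.1879] [0.0787 0.0803 0.1879] [0.638  0.0277 0.1935]
k2 183 [ 0.657  -0.0488  0.1868] [0.0823 0.0003 0.1868] [ 0.6559 -0.0491  0.1923]
k3 178 [ 0.6667 -0.1284  0.1886] [ 0.0769 -0.0797  0.1886] [ 0.6652 -0.1275  0.1942]
bin ((0.564838171005249, 0.23163093626499176), (0.13040530681610107, 0.15540888905525208), 85.04756164550781) 0.016733676313663202
```

>>> play_rows([
  {"delta_pos":[0.033,0.0235,0.02],"dr":[0,0,0],"claw":0.045},
  {"delta_pos":[0.033,0.0235,0.02],"dr":[0,0,0],"claw":0.045},
  {"delta_pos":[0.033,0.0235,0.02],"dr":[0,0,0],"claw":0.045},
  {"delta_pos":[0.033,0.0235,0.02],"dr":[0,0,0],"claw":0.045},
  {"delta_pos":[0,0,0.03],"dr":[0,0,0],"claw":0.045},
  {"delta_pos":[0,0,0],"dr":[0,0,0],"claw":0.045},
  {"delta_pos":[0,0,0],"dr":[0,0,0],"claw":0.045},
])

```text
clock: 2.45
tool_pos: [0.6642, -0.1361, 0.2725]
orientation: [-3.128, -0.293, 0.002]
force: [-0.2, -0.0, 1.3]
width: 0.52
gripper_force: 0.0
```

```bash
cat > to.py <<'E'
import sys
from h import *
t=np.array([float(v) for v in sys.argv[1:4]]);s=ctrl.sense()
Rm=R.from_rotvec(s["orientation"])
print("t",s["clock"],"tcp",s["tool_pos"].round(4),"yaw",np.degrees(np.arctan2(*Rm.as_matrix()[[1,0],0])).round(2),"z",Rm.as_matrix()[:,2].round(3),"tool delta",(Rm.inv().apply(t-s["tool_pos"])*1e3).round(1),"F",s["force"].round(2))
E
python3 to.py .6667 -.1284 .1696
```

```text
t 2.45 tcp [ 0.6642 -0.1361  0.2725] yaw 10.69 z [-0.002 -0.    -1.   ] tool delta [  4.   -7.1 102.9] F [-0.25 -0.02  1.27]
```

>>> play_rows([
  {"delta_pos":[0.002,-0.0035,0.025],"dr":[0,0,0],"claw":0.045},
  {"delta_pos":[0.002,-0.0035,0.025],"dr":[0,0,0],"claw":0.045},
  {"delta_pos":[0,0,0.025],"dr":[0,0,0],"claw":0.045},
  {"delta_pos":[0,0,0.014],"dr":[0,0,0],"claw":0.045},
  {"delta_pos":[0,0,0],"dr":[0,0,0],"claw":0.045},
  {"delta_pos":[0,0,0],"dr":[0,0,0],"claw":0.045},
])

```text
clock: 3.05
tool_pos: [0.6684, -0.1279, 0.1857]
orientation: [3.127, 0.294, 0.004]
force: [-0.5, -0.2, 0.3]
width: 0.518
gripper_force: 0.0
```

```bash
python3 to.py .6667 -.1284 .1696
```

```text
t 3.05 tcp [ 0.6684 -0.1279  0.1857] yaw 10.73 z [ 0.003 -0.001 -1.   ] tool delta [-1.8  0.2 16. ] F [-0.53 -0.16  0.27]
```

>>> play_rows([
  {"delta_pos":[-0.001,0,0.016],"dr":[0,0,0],"claw":0.045},
  {"delta_pos":[0,0,0],"dr":[0,0,0],"claw":0.01},
  {"delta_pos":[0,0,0],"dr":[0,0,0],"claw":0.01},
  {"delta_pos":[0,0,0],"dr":[0,0,0],"claw":0.01},
  {"delta_pos":[0,0,0],"dr":[0,0,0],"claw":0.01},
  {"delta_pos":[0,0,0],"dr":[0,0,0],"claw":0.01},
], grip_force=15)

```text
clock: 3.65
tool_pos: [0.6675, -0.1295, 0.1686]
orientation: [3.125, 0.292, 0.004]
force: [0.7, -1.9, 1.9]
width: 0.186
gripper_force: 15.0
```

```bash
python3 to.py .6667 -.1284 .1696; python3 - <<'E'
import numpy as np
for t0 in (1.88,1.92):
  # 24 steps then fine
  th=np.r_[np.linspace(t0,0.15,23)]
  x=-.125*np.cos(th);z=.125*np.sin(th)
  print(np.c_[th[1:],np.diff(x)*1e3,-np.diff(z)*1e3].round(2).tolist())
E
```

```text
t 3.65 tcp [ 0.6675 -0.1295  0.1686] yaw 10.69 z [ 0.003 -0.002 -1.   ] tool delta [-0.6 -1.2 -1. ] F [ 0.73 -1.9   1.92]
[[1.8, -9.47, -2.62], [1.72, -9.65, -1.87], [1.64, -9.76, -1.1], [1.57, -9.82, -0.33], [1.49, -9.82, 0.44], [1.41, -9.75, 1.21], [1.33, -9.63, 1.97], [1.25, -9.44, 2.72], [1.17, -9.2, 3.45], [1.09, -8.9, 4.17], [1.02, -8.55, 4.85], [0.94, -8.14, 5.51], [0.86, -7.68, 6.13], [0.78, -7.17, 6.72], [0.7, -6.62, 7.26], [0.62, -6.03, 7.76], [0.54, -5.41, 8.21], [0.46, -4.74, 8.61], [0.39, -4.05, 8.95], [0.31, -3.34, 9.24], [0.23, -2.6, 9.48], [0.15, -1.85, 9.65]]
[[1.84, -9.58, -3.06], [1.76, -9.79, -2.28], [1.68, -9.94, -1.48], [1.6, -10.03, -0.68], [1.52, -10.05, 0.13], [1.44, -10.01, 0.94], [1.36, -9.9, 1.74], [1.28, -9.73, 2.53], [1.2, -9.5, 3.3], [1.12, -9.2, 4.05], [1.03, -8.84, 4.78], [0.95, -8.43, 5.48], [0.87, -7.96, 6.14], [0.79, -7.45, 6.76], [0.71, -6.88, 7.33], [0.63, -6.27, 7.86], [0.55, -5.61, 8.34], [0.47, -4.93, 8.76], [0.39, -4.21, 9.13], [0.31, -3.46, 9.44], [0.23, -2.69, 9.69], [0.15, -1.9, 9.87]]
```

>>> play_rows([
  {"delta_pos":[-0.0095,0,-0.0026],"dr":[0,0,0],"claw":0.01},
  {"delta_pos":[-0.0097,0,-0.0019],"dr":[0,0,0],"claw":0.01},
  {"delta_pos":[-0.0098,0,-0.0011],"dr":[0,0,0],"claw":0.01},
  {"delta_pos":[-0.0098,0,-0.0003],"dr":[0,0,0],"claw":0.01},
  {"delta_pos":[-0.0098,0,0.0004],"dr":[0,0,0],"claw":0.01},
  {"delta_pos":[-0.0098,0,0.0012],"dr":[0,0,0],"claw":0.01},
  {"delta_pos":[-0.0096,0,0.002],"dr":[0,0,0],"claw":0.01},
  {"delta_pos":[-0.0094,0,0.0027],"dr":[0,0,0],"claw":0.01},
  {"delta_pos":[-0.0092,0,0.0035],"dr":[0,0,0],"claw":0.01},
  {"delta_pos":[-0.0089,0,0.0042],"dr":[0,0,0],"claw":0.01},
  {"delta_pos":[0,0,0],"dr":[0,0,0],"claw":0.01},
], grip_force=20)

```text
clock: 4.75
tool_pos: [0.5709, -0.1476, 0.1577]
orientation: [3.127, 0.291, -0.002]
force: [4.6, -6.3, -9.5]
width: 0.18
gripper_force: 20.0
```

```bash
python3 to.py .6667 -.1284 .1696
```

```text
t 4.75 tcp [ 0.5709 -0.1476  0.1577] yaw 10.64 z [-0.001 -0.002 -1.   ] tool delta [ 97.7  -1.2 -12. ] F [ 4.59 -6.33 -9.47]
```

>>> play_rows([
  {"delta_pos":[-0.0082,0.0004,0.0063],"dr":[0,0,-0.2],"claw":0.01},
  {"delta_pos":[-0.0077,0.0004,0.007],"dr":[0,0,-0.2],"claw":0.01},
  {"delta_pos":[-0.0076,0.0003,0.0076],"dr":[0,0,0],"claw":0.01},
  {"delta_pos":[-0.0071,0.0002,0.0074],"dr":[0,0,0],"claw":0.01},
  {"delta_pos":[-0.0065,0,0.008],"dr":[0,0,0],"claw":0.01},
  {"delta_pos":[-0.0058,0,0.0085],"dr":[0,0,0],"claw":0.01},
  {"delta_pos":[-0.0051,0,0.0089],"dr":[0,0,0],"claw":0.01},
  {"delta_pos":[-0.0043,0,0.0093],"dr":[0,0,0],"claw":0.01},
  {"delta_pos":[-0.0035,0,0.0095],"dr":[0,0,0],"claw":0.01},
  {"delta_pos":[-0.0028,0,0.008],"dr":[0,0,0],"claw":0.01},
  {"delta_pos":[0,0,0],"dr":[0,0,0],"claw":0.01},
])

```text
clock: 5.85
tool_pos: [0.5125, -0.159, 0.0777]
orientation: [-3.127, -0.303, 0.008]
force: [-1.8, -4.9, -1.9]
width: 0.182
gripper_force: 20.0
```

```bash
python3 to.py .6667 -.1284 .0505
```

```text
t 5.85 tcp [ 0.5125 -0.159   0.0777] yaw 11.07 z [-0.005 -0.    -1.   ] tool delta [157.4  -0.4  26.4] F [-1.81 -4.91 -1.89]
```

>>> play_rows([
  {"delta_pos":[-0.001,0.0005,0.006],"dr":[0,0,0],"claw":0.01},
  {"delta_pos":[-0.001,0.0005,0.006],"dr":[0,0,0],"claw":0.01},
  {"delta_pos":[0,0,0.002],"dr":[0,0,0],"claw":0.01},
  {"delta_pos":[0,0,0],"dr":[0,0,0],"claw":0.01},
])

```text
clock: 6.25
tool_pos: [0.5101, -0.1596, 0.0638]
orientation: [-3.126, -0.304, 0.011]
force: [-4.0, -3.3, -0.3]
width: 0.184
gripper_force: 20.0
```

```bash
python3 to.py .6667 -.1284 .0505
```

```text
t 6.25 tcp [ 0.5101 -0.1596  0.0638] yaw 11.09 z [-0.007  0.001 -1.   ] tool delta [159.7  -0.4  12.3] F [-4.   -3.34 -0.27]
```

>>> play_rows([
  {"delta_pos":[-0.0005,0,0.001],"dr":[0,0,0],"claw":0.01},
  {"delta_pos":[-0.0005,0,0.001],"dr":[0,0,0],"claw":0.01},
  {"delta_pos":[0,0,0.001],"dr":[0,0,0],"claw":0.01},
  {"delta_pos":[0,0,0],"dr":[0,0,0],"claw":0.01},
])

```text
clock: 6.65
tool_pos: [0.5099, -0.1596, 0.0614]
orientation: [-3.126, -0.304, 0.008]
force: [-3.9, -4.3, -0.7]
width: 0.181
gripper_force: 20.0
```

>>> play_rows([
  {"delta_pos":[-0.0005,0,0.001],"dr":[0,0,0],"claw":0.01},
  {"delta_pos":[-0.0005,0,0.001],"dr":[0,0,0],"claw":0.01},
  {"delta_pos":[0,0,0.001],"dr":[0,0,0],"claw":0.01},
  {"delta_pos":[0,0,0],"dr":[0,0,0],"claw":0.01},
])

```text
clock: 7.05
tool_pos: [0.5097, -0.1598, 0.0586]
orientation: [-3.126, -0.305, 0.006]
force: [-4.8, -3.0, 2.5]
width: 0.183
gripper_force: 20.0
```

>>> play_rows([
  {"delta_pos":[0,0,0.0007],"dr":[0,0,0],"claw":0.01},
  {"delta_pos":[0,0,0.0008],"dr":[0,0,0],"claw":0.01},
  {"delta_pos":[0,0,0],"dr":[0,0,0],"claw":0.01},
])

```text
clock: 7.35
tool_pos: [0.5097, -0.1601, 0.0571]
orientation: [-3.126, -0.304, 0.006]
force: [-6.0, -4.7, 0.6]
width: 0.184
gripper_force: 20.0
```

>>> play_rows([
  {"delta_pos":[-0.0005,0,0.0008],"dr":[0,0,0],"claw":0.01},
  {"delta_pos":[-0.0005,0,0.0007],"dr":[0,0,0],"claw":0.01},
  {"delta_pos":[0,0,0],"dr":[0,0,0],"claw":0.01},
])

```text
clock: 7.65
tool_pos: [0.5096, -0.1601, 0.0562]
orientation: [-3.127, -0.305, 0.003]
force: [-4.3, -3.3, 3.9]
width: 0.184
gripper_force: 20.0
```

```bash
python3 to.py .6667 -.1284 .0505
```

```text
t 7.65 tcp [ 0.5096 -0.1601  0.0562] yaw 11.13 z [-0.002 -0.    -1.   ] tool delta [160.2  -0.8   5.4] F [-4.28 -3.28  3.88]
```

>>> play_rows([
  {"delta_pos":[0,0,0.0008],"dr":[0,0,0],"claw":0.01},
  {"delta_pos":[0,0,0.0007],"dr":[0,0,0],"claw":0.01},
  {"delta_pos":[0,0,0],"dr":[0,0,0],"claw":0.01},
])

```text
clock: 7.95
tool_pos: [0.5095, -0.1603, 0.0544]
orientation: [-3.127, -0.304, 0.003]
force: [-3.5, -3.6, 1.4]
width: 0.186
gripper_force: 20.0
```

>>> play_rows([
  {"delta_pos":[0,0,0.0008],"dr":[0,0,0],"claw":0.01},
  {"delta_pos":[0,0,0.0007],"dr":[0,0,0],"claw":0.01},
  {"delta_pos":[0,0,0],"dr":[0,0,0],"claw":0.01},
])

```text
clock: 8.25
tool_pos: [0.5095, -0.1604, 0.0534]
orientation: [3.127, 0.304, -0.004]
force: [-5.2, -4.1, 5.9]
width: 0.178
gripper_force: 20.0
```

>>> play_rows([
  {"delta_pos":[0,0,0.0008],"dr":[0,0,0],"claw":0.01},
  {"delta_pos":[0,0,0.0007],"dr":[0,0,0],"claw":0.01},
  {"delta_pos":[0,0,0],"dr":[0,0,0],"claw":0.01},
])

```text
clock: 8.55
tool_pos: [0.5094, -0.1603, 0.0509]
orientation: [-3.127, -0.304, 0.004]
force: [-2.3, -3.8, -1.7]
width: 0.183
gripper_force: 20.0
```

>>> play_rows([
  {"delta_pos":[0,0,0.001],"dr":[0,0,0],"claw":0.01},
  {"delta_pos":[0,0,0.001],"dr":[0,0,0],"claw":0.01},
  {"delta_pos":[0,0,0],"dr":[0,0,0],"claw":0.01},
])

```text
clock: 8.85
tool_pos: [0.5094, -0.1601, 0.0489]
orientation: [-3.126, -0.305, 0.004]
force: [-3.2, -4.5, -0.4]
width: 0.184
gripper_force: 20.0
```

>>> play_rows([
  {"delta_pos":[0,0,0.001],"dr":[0,0,0],"claw":0.01},
  {"delta_pos":[0,0,0.0005],"dr":[0,0,0],"claw":0.01},
  {"delta_pos":[0,0,0],"dr":[0,0,0],"claw":0.01},
])

```text
clock: 9.15
tool_pos: [0.5094, -0.1601, 0.0482]
orientation: [-3.127, -0.305, 0.005]
force: [-5.9, -3.5, 5.3]
width: 0.183
gripper_force: 20.0
```

>>> play_rows([
  {"delta_pos":[0,0,0],"dr":[0,0,0],"claw":0.045},
  {"delta_pos":[0,0,0],"dr":[0,0,0],"claw":0.045},
  {"delta_pos":[0,0,-0.02],"dr":[0,0,0],"claw":0.045},
  {"delta_pos":[0,0,-0.04],"dr":[0,0,0],"claw":0.045},
  {"delta_pos":[0,0,-0.045],"dr":[0,0,0],"claw":0.045},
  {"delta_pos":[0,0,-0.045],"dr":[0,0,0],"claw":0.045},
  {"delta_pos":[0,0,-0.045],"dr":[0,0,0],"claw":0.045},
  {"delta_pos":[0.041,-0.02,-0.02],"dr":[0,0,0],"claw":0.045},
  {"delta_pos":[0.041,-0.02,0],"dr":[0,0,0],"claw":0.045},
  {"delta_pos":[0.041,-0.02,0],"dr":[0,0,0],"claw":0.045},
  {"delta_pos":[0.041,-0.02,0],"dr":[0,0,0],"claw":0.045},
  {"delta_pos":[0,0,0],"dr":[0,0,0],"claw":0.045},
])

```text
clock: 10.35
tool_pos: [0.6602, -0.0412, 0.2625]
orientation: [-3.118, -0.32, -0.007]
force: [-1.6, 1.0, -0.5]
width: 0.52
gripper_force: 0.0
```

```bash
python3 to.py .6561 -.0502 .168
```

```text
t 10.35 tcp [ 0.6602 -0.0412  0.2625] yaw 11.72 z [ 0.004  0.007 -1.   ] tool delta [-6.3  8.6 94.4] F [-1.59  1.05 -0.5 ]
```

>>> play_rows([
  {"delta_pos":[-0.001,0.002,0.02],"dr":[0,0,0],"claw":0.045},
  {"delta_pos":[-0.001,0.002,0.02],"dr":[0,0,0],"claw":0.045},
  {"delta_pos":[0,0,0.01],"dr":[0,0,0],"claw":0.045},
  {"delta_pos":[0,0,0],"dr":[0,0,0],"claw":0.045},
])

```text
clock: 10.75
tool_pos: [0.6542, -0.0537, 0.2115]
orientation: [-3.125, -0.306, 0.004]
force: [0.3, 0.2, 0.4]
width: 0.517
gripper_force: 0.0
```

```bash
python3 to.py .6561 -.0502 .168
```

```text
t 10.75 tcp [ 0.6542 -0.0537  0.2115] yaw 11.18 z [-0.002  0.001 -1.   ] tool delta [ 2.6 -3.  43.5] F [0.34 0.19 0.43]
```

>>> play_rows([
  {"delta_pos":[0.0026,-0.003,0.015],"dr":[0,0,0],"claw":0.045},
  {"delta_pos":[0,0,0.015],"dr":[0,0,0],"claw":0.045},
  {"delta_pos":[0,0,0.0135],"dr":[0,0,0],"claw":0.045},
  {"delta_pos":[0,0,0],"dr":[0,0,0],"claw":0.045},
  {"delta_pos":[0,0,0],"dr":[0,0,0],"claw":0.01},
  {"delta_pos":[0,0,0],"dr":[0,0,0],"claw":0.01},
  {"delta_pos":[0,0,0],"dr":[0,0,0],"claw":0.01},
  {"delta_pos":[0,0,0],"dr":[0,0,0],"claw":0.01},
  {"delta_pos":[0,0,0],"dr":[0,0,0],"claw":0.01},
], grip_force=20)

```text
clock: 11.65
tool_pos: [0.6572, -0.0501, 0.17]
orientation: [-3.126, -0.305, -0.001]
force: [-0.2, -0.2, 1.0]
width: 0.19
gripper_force: 20.0
```

```bash
python3 to.py .6561 -.0502 .168; python3 - <<'E'
import numpy as np
for t0 in (1.88,1.91):
  th=np.r_[np.linspace(t0,0.18,24)]
  x=-.125*np.cos(th);z=.125*np.sin(th)
  d=np.c_[np.diff(x)*1e3,-np.diff(z)*1e3].round(1)
  print(t0,d[:12].tolist(),"\n",d[12:].tolist(),d.sum(0))
E
```

```text
t 11.65 tcp [ 0.6572 -0.0501  0.17  ] yaw 11.16 z [ 0.001  0.001 -1.   ] tool delta [-1.1 -0.1  2. ] F [-0.2  -0.18  0.96]
1.88 [[-8.9, -2.5], [-9.1, -1.8], [-9.2, -1.1], [-9.2, -0.5], [-9.2, 0.2], [-9.2, 0.9], [-9.1, 1.6], [-9.0, 2.2], [-8.8, 2.9], [-8.5, 3.5], [-8.2, 4.2], [-7.9, 4.8]] 
 [[-7.5, 5.3], [-7.1, 5.9], [-6.7, 6.4], [-6.2, 6.9], [-5.7, 7.3], [-5.1, 7.7], [-4.5, 8.0], [-3.9, 8.4], [-3.3, 8.6], [-2.6, 8.8], [-2.0, 9.0]] [-160.9   96.7]
1.91 [[-9.0, -2.8], [-9.2, -2.1], [-9.3, -1.4], [-9.4, -0.7], [-9.4, -0.0], [-9.4, 0.7], [-9.3, 1.4], [-9.2, 2.1], [-9.0, 2.8], [-8.7, 3.4], [-8.5, 4.1], [-8.1, 4.7]] 
 [[-7.8, 5.3], [-7.3, 5.9], [-6.9, 6.4], [-6.4, 6.9], [-5.8, 7.4], [-5.3, 7.8], [-4.7, 8.2], [-4.0, 8.5], [-3.4, 8.8], [-2.7, 9.0], [-2.0, 9.2]] [-164.8   95.6]
```

>>> play_rows([
  {"delta_pos":[-0.009,0,-0.0027],"dr":[0,0,0],"claw":0.01},
  {"delta_pos":[-0.0092,0,-0.002],"dr":[0,0,0],"claw":0.01},
  {"delta_pos":[-0.0093,0,-0.0014],"dr":[0,0,0],"claw":0.01},
  {"delta_pos":[-0.0094,0,-0.0006],"dr":[0,0,0],"claw":0.01},
  {"delta_pos":[-0.0094,0,0],"dr":[0,0,0],"claw":0.01},
  {"delta_pos":[-0.0094,0,0.0007],"dr":[0,0,0],"claw":0.01},
  {"delta_pos":[-0.0093,0,0.0014],"dr":[0,0,0],"claw":0.01},
  {"delta_pos":[-0.0092,0,0.0021],"dr":[0,0,0],"claw":0.01},
  {"delta_pos":[-0.009,0,0.0028],"dr":[0,0,0],"claw":0.01},
  {"delta_pos":[-0.0087,0,0.0034],"dr":[0,0,0],"claw":0.01},
  {"delta_pos":[-0.0085,0,0.0041],"dr":[0,0,0],"claw":0.01},
  {"delta_pos":[-0.0081,0,0.0047],"dr":[0,0,0],"claw":0.01},
])

```text
clock: 12.85
tool_pos: [0.5488, -0.0713, 0.1565]
orientation: [-3.126, -0.305, 0.003]
force: [-2.3, 4.4, 4.0]
width: 0.186
gripper_force: 20.0
```

>>> play_rows([
  {"delta_pos":[-0.0078,0,0.0053],"dr":[0,0,0],"claw":0.01},
  {"delta_pos":[-0.0073,0,0.0059],"dr":[0,0,0],"claw":0.01},
  {"delta_pos":[-0.0069,0,0.0064],"dr":[0,0,0],"claw":0.01},
  {"delta_pos":[-0.0064,0,0.0069],"dr":[0,0,0],"claw":0.01},
  {"delta_pos":[-0.0058,0,0.0074],"dr":[0,0,0],"claw":0.01},
  {"delta_pos":[-0.0053,0,0.0078],"dr":[0,0,0],"claw":0.01},
  {"delta_pos":[-0.0047,0,0.0082],"dr":[0,0,0],"claw":0.01},
  {"delta_pos":[-0.004,0,0.0085],"dr":[0,0,0],"claw":0.01},
  {"delta_pos":[-0.0034,0,0.0088],"dr":[0,0,0],"claw":0.01},
  {"delta_pos":[-0.0027,0,0.009],"dr":[0,0,0],"claw":0.01},
  {"delta_pos":[0,0,0],"dr":[0,0,0],"claw":0.01},
])

```text
clock: 13.95
tool_pos: [0.4968, -0.0814, 0.081]
orientation: [-3.125, -0.306, -0.0]
force: [2.2, 6.2, -2.7]
width: 0.191
gripper_force: 20.0
```

```bash
python3 to.py .4927 -.082 .052
```

```text
t 13.95 tcp [ 0.4968 -0.0814  0.081 ] yaw 11.2 z [-0.     0.002 -1.   ] tool delta [-4.1 -0.1 29. ] F [ 2.21  6.24 -2.68]
```

>>> play_rows([
  {"delta_pos":[-0.001,-0.0005,0.0075],"dr":[0,0,0],"claw":0.01},
  {"delta_pos":[-0.001,-0.0005,0.0075],"dr":[0,0,0],"claw":0.01},
  {"delta_pos":[0,0,0.002],"dr":[0,0,0],"claw":0.01},
  {"delta_pos":[0,0,0],"dr":[0,0,0],"claw":0.01},
])

```text
clock: 14.35
tool_pos: [0.4942, -0.0818, 0.0648]
orientation: [-3.126, -0.305, 0.003]
force: [-0.1, 3.2, -1.2]
width: 0.19
gripper_force: 20.0
```

>>> play_rows([
  {"delta_pos":[-0.0003,0,0.001],"dr":[0,0,0],"claw":0.01},
  {"delta_pos":[0,0,0.001],"dr":[0,0,0],"claw":0.01},
  {"delta_pos":[0,0,0],"dr":[0,0,0],"claw":0.01},
])

```text
clock: 14.65
tool_pos: [0.4941, -0.0818, 0.0636]
orientation: [3.127, 0.305, -0.002]
force: [-2.1, 2.9, -0.1]
width: 0.187
gripper_force: 20.0
```

>>> play_rows([
  {"delta_pos":[-0.0003,0,0.0008],"dr":[0,0,0],"claw":0.01},
  {"delta_pos":[0,0,0.0007],"dr":[0,0,0],"claw":0.01},
  {"delta_pos":[0,0,0],"dr":[0,0,0],"claw":0.01},
])

```text
clock: 14.95
tool_pos: [0.494, -0.0819, 0.0621]
orientation: [3.127, 0.305, -0.002]
force: [-3.7, 3.6, -0.3]
width: 0.188
gripper_force: 20.0
```

>>> play_rows([
  {"delta_pos":[-0.0003,0,0.0008],"dr":[0,0,0],"claw":0.01},
  {"delta_pos":[0,0,0.0007],"dr":[0,0,0],"claw":0.01},
  {"delta_pos":[0,0,0],"dr":[0,0,0],"claw":0.01},
])

```text
clock: 15.25
tool_pos: [0.4939, -0.082, 0.0608]
orientation: [3.127, 0.305, -0.001]
force: [-4.5, 2.5, 3.2]
width: 0.187
gripper_force: 20.0
```

>>> play_rows([
  {"delta_pos":[-0.0003,0,0.0008],"dr":[0,0,0],"claw":0.01},
  {"delta_pos":[0,0,0.0007],"dr":[0,0,0],"claw":0.01},
  {"delta_pos":[0,0,0],"dr":[0,0,0],"claw":0.01},
])

```text
clock: 15.55
tool_pos: [0.4939, -0.0821, 0.0593]
orientation: [3.126, 0.305, -0.0]
force: [-3.1, 2.1, 3.0]
width: 0.184
gripper_force: 20.0
```

>>> play_rows([
  {"delta_pos":[-0.0003,0,0.0008],"dr":[0,0,0],"claw":0.01},
  {"delta_pos":[0,0,0.0007],"dr":[0,0,0],"claw":0.01},
  {"delta_pos":[0,0,0],"dr":[0,0,0],"claw":0.01},
])

```text
clock: 15.85
tool_pos: [0.4938, -0.0823, 0.0577]
orientation: [3.126, 0.305, 0.0]
force: [-3.8, 1.8, 1.1]
width: 0.188
gripper_force: 20.0
```

>>> play_rows([
  {"delta_pos":[-0.0003,0,0.0008],"dr":[0,0,0],"claw":0.01},
  {"delta_pos":[0,0,0.0007],"dr":[0,0,0],"claw":0.01},
  {"delta_pos":[0,0,0],"dr":[0,0,0],"claw":0.01},
])

```text
clock: 16.15
tool_pos: [0.4937, -0.0822, 0.0558]
orientation: [3.127, 0.305, 0.001]
force: [-0.8, 0.9, -4.3]
width: 0.184
gripper_force: 20.0
```

>>> play_rows([
  {"delta_pos":[0,0,0.0015],"dr":[0,0,0],"claw":0.01},
  {"delta_pos":[0,0,0.0015],"dr":[0,0,0],"claw":0.01},
  {"delta_pos":[0,0,0],"dr":[0,0,0],"claw":0.01},
])

```text
clock: 16.45
tool_pos: [0.4936, -0.082, 0.0529]
orientation: [-3.127, -0.305, -0.001]
force: [-0.1, 1.6, -4.2]
width: 0.186
gripper_force: 20.0
```

>>> play_rows([
  {"delta_pos":[0,0,0.0008],"dr":[0,0,0],"claw":0.01},
  {"delta_pos":[0,0,0.0007],"dr":[0,0,0],"claw":0.01},
  {"delta_pos":[0,0,0],"dr":[0,0,0],"claw":0.01},
])

```text
clock: 16.75
tool_pos: [0.4936, -0.082, 0.0519]
orientation: [3.127, 0.305, 0.001]
force: [-1.3, 0.7, 1.5]
width: 0.187
gripper_force: 20.0
```

>>> play_rows([
  {"delta_pos":[0,0,0.0012],"dr":[0,0,0],"claw":0.01},
  {"delta_pos":[0,0,0],"dr":[0,0,0],"claw":0.01},
])

```text
clock: 16.95
tool_pos: [0.4936, -0.0819, 0.0513]
orientation: [3.126, 0.305, 0.001]
force: [-4.0, 0.5, 6.7]
width: 0.184
gripper_force: 20.0
```

>>> play_rows([
  {"delta_pos":[0,0,0],"dr":[0,0,0],"claw":0.045},
  {"delta_pos":[0,0,0],"dr":[0,0,0],"claw":0.045},
  {"delta_pos":[0,0,-0.02],"dr":[0,0,0],"claw":0.045},
  {"delta_pos":[0,0,-0.04],"dr":[0,0,0],"claw":0.045},
  {"delta_pos":[0,0,-0.045],"dr":[0,0,0],"claw":0.045},
  {"delta_pos":[0,0,-0.045],"dr":[0,0,0],"claw":0.045},
  {"delta_pos":[0,0,-0.045],"dr":[0,0,0],"claw":0.045},
  {"delta_pos":[0.04,-0.02,-0.012],"dr":[0,0,0],"claw":0.045},
  {"delta_pos":[0.04,-0.02,0],"dr":[0,0,0],"claw":0.045},
  {"delta_pos":[0.04,-0.02,0],"dr":[0,0,0],"claw":0.045},
  {"delta_pos":[0.04,-0.02,0],"dr":[0,0,0],"claw":0.045},
  {"delta_pos":[0,0,0],"dr":[0,0,0],"claw":0.045},
])

```text
clock: 18.15
tool_pos: [0.6382, 0.0328, 0.2566]
orientation: [-3.122, -0.314, -0.004]
force: [-1.3, 1.5, -0.6]
width: 0.517
gripper_force: 0.0
```

>>> play_rows([
  {"delta_pos":[0,0,0.02],"dr":[0,0,0],"claw":0.045},
  {"delta_pos":[0,0,0.02],"dr":[0,0,0],"claw":0.045},
  {"delta_pos":[0,0,0],"dr":[0,0,0],"claw":0.045},
  {"delta_pos":[0,0,0],"dr":[0,0,0],"claw":0.045},
])

```text
clock: 18.55
tool_pos: [0.6349, 0.0269, 0.2177]
orientation: [3.127, 0.304, 0.0]
force: [0.4, 0.4, 0.2]
width: 0.518
gripper_force: 0.0
```

```bash
python3 to.py .638 .0283 .169; python3 - <<'E'
from h import *
a,W=cloud("wrist");np.savez("w2.npz",a=a,W=W);save("wrist2.png",a)
E
```

```text
t 18.55 tcp [0.6349 0.0269 0.2177] yaw 11.11 z [ 0. -0. -1.] tool delta [ 3.3 -0.8 48.7] F [0.4  0.4  0.25]
```

View pics/wrist2.png

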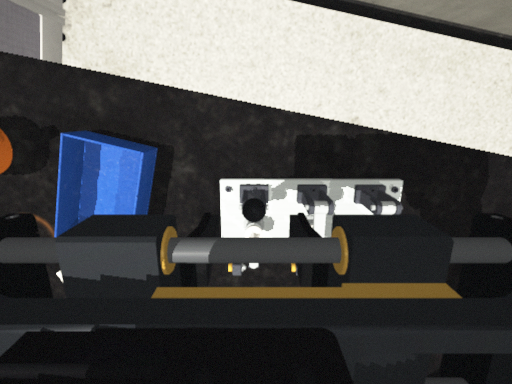

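The wrist view shows arms 2 and 3 lying down at (315,200) and (375,200). Knob 1 is at (255,210), between the fingers.

>>> play_rows([
  {"delta_pos":[0.0033,-0.0008,0.017],"dr":[0,0,0],"claw":0.045},
  {"delta_pos":[0,0,0.016],"dr":[0,0,0],"claw":0.045},
  {"delta_pos":[0,0,0.014],"dr":[0,0,0],"claw":0.045},
  {"delta_pos":[0,0,0],"dr":[0,0,0],"claw":0.045},
  {"delta_pos":[0,0,0],"dr":[0,0,0],"claw":0.01},
  {"delta_pos":[0,0,0],"dr":[0,0,0],"claw":0.01},
  {"delta_pos":[0,0,0],"dr":[0,0,0],"claw":0.01},
  {"delta_pos":[0,0,0],"dr":[0,0,0],"claw":0.01},
  {"delta_pos":[0,0,0],"dr":[0,0,0],"claw":0.01},
], grip_force=20)

```text
clock: 19.5
tool_pos: [0.6386, 0.0279, 0.1712]
orientation: [3.125, 0.304, 0.002]
force: [-0.1, -0.9, 1.9]
width: 0.188
gripper_force: 20.0
```

>>> play_rows([
  {"delta_pos":[-0.0089,0,-0.0025],"dr":[0,0,0],"claw":0.01},
  {"delta_pos":[-0.0091,0,-0.0018],"dr":[0,0,0],"claw":0.01},
  {"delta_pos":[-0.0092,0,-0.0011],"dr":[0,0,0],"claw":0.01},
  {"delta_pos":[-0.0092,0,-0.0005],"dr":[0,0,0],"claw":0.01},
  {"delta_pos":[-0.0092,0,0.0002],"dr":[0,0,0],"claw":0.01},
  {"delta_pos":[-0.0092,0,0.0009],"dr":[0,0,0],"claw":0.01},
  {"delta_pos":[-0.0091,0,0.0016],"dr":[0,0,0],"claw":0.01},
  {"delta_pos":[-0.009,0,0.0022],"dr":[0,0,0],"claw":0.01},
  {"delta_pos":[-0.0088,0,0.0029],"dr":[0,0,0],"claw":0.01},
  {"delta_pos":[-0.0085,0,0.0035],"dr":[0,0,0],"claw":0.01},
  {"delta_pos":[-0.0082,0,0.0042],"dr":[0,0,0],"claw":0.01},
  {"delta_pos":[-0.0079,0,0.0048],"dr":[0,0,0],"claw":0.01},
])

```text
clock: 20.7
tool_pos: [0.532, 0.0077, 0.1556]
orientation: [3.126, 0.305, -0.003]
force: [-0.4, -4.4, 2.6]
width: 0.185
gripper_force: 20.0
```

>>> play_rows([
  {"delta_pos":[-0.0075,0.0003,0.0053],"dr":[0,0,0],"claw":0.01},
  {"delta_pos":[-0.0071,0.0003,0.0059],"dr":[0,0,0],"claw":0.01},
  {"delta_pos":[-0.0067,0,0.0064],"dr":[0,0,0],"claw":0.01},
  {"delta_pos":[-0.0062,0,0.0069],"dr":[0,0,0],"claw":0.01},
  {"delta_pos":[-0.0057,0,0.0073],"dr":[0,0,0],"claw":0.01},
  {"delta_pos":[-0.0051,0,0.0077],"dr":[0,0,0],"claw":0.01},
  {"delta_pos":[-0.0045,0,0.008],"dr":[0,0,0],"claw":0.01},
  {"delta_pos":[-0.0039,0,0.0084],"dr":[0,0,0],"claw":0.01},
  {"delta_pos":[-0.0033,0,0.0086],"dr":[0,0,0],"claw":0.01},
  {"delta_pos":[-0.0026,0,0.0088],"dr":[0,0,0],"claw":0.01},
  {"delta_pos":[-0.0015,0,0.006],"dr":[0,0,0],"claw":0.01},
  {"delta_pos":[0,0,0],"dr":[0,0,0],"claw":0.01},
])

```text
clock: 21.9
tool_pos: [0.4803, -0.0025, 0.0758]
orientation: [-3.126, -0.305, 0.002]
force: [-1.9, -1.5, -1.6]
width: 0.186
gripper_force: 20.0
```

>>> play_rows([
  {"delta_pos":[-0.001,0,0.004],"dr":[0,0,0],"claw":0.01},
  {"delta_pos":[-0.0005,0,0.004],"dr":[0,0,0],"claw":0.01},
  {"delta_pos":[0,0,0],"dr":[0,0,0],"claw":0.01},
])

```text
clock: 22.2
tool_pos: [0.4792, -0.0028, 0.0685]
orientation: [-3.126, -0.305, 0.0]
force: [-1.5, -0.8, -1.6]
width: 0.19
gripper_force: 20.0
```

```bash
python3 to.py .478 -.0035 .052
```

```text
t 22.2 tcp [ 0.4792 -0.0028  0.0685] yaw 11.16 z [-0.  0. -1.] tool delta [-1.3  0.5 16.5] F [-1.5  -0.76 -1.63]
```

>>> play_rows([
  {"delta_pos":[-0.0005,0,0.002],"dr":[0,0,0],"claw":0.01},
  {"delta_pos":[0,0,0.001],"dr":[0,0,0],"claw":0.01},
  {"delta_pos":[0,0,0],"dr":[0,0,0],"claw":0.01},
])

```text
clock: 22.5
tool_pos: [0.4789, -0.0029, 0.0658]
orientation: [-3.126, -0.305, -0.001]
force: [-1.7, 0.3, -0.8]
width: 0.188
gripper_force: 20.0
```

>>> play_rows([
  {"delta_pos":[-0.0003,0,0.001],"dr":[0,0,0],"claw":0.01},
  {"delta_pos":[0,0,0.0005],"dr":[0,0,0],"claw":0.01},
  {"delta_pos":[0,0,0],"dr":[0,0,0],"claw":0.01},
])

```text
clock: 22.8
tool_pos: [0.4788, -0.003, 0.0644]
orientation: [-3.127, -0.305, -0.001]
force: [-1.1, -0.3, 0.2]
width: 0.193
gripper_force: 20.0
```

>>> play_rows([
  {"delta_pos":[-0.0003,0,0.001],"dr":[0,0,0],"claw":0.01},
  {"delta_pos":[0,0,0],"dr":[0,0,0],"claw":0.01},
  {"delta_pos":[0,0,0],"dr":[0,0,0],"claw":0.01},
])

```text
clock: 23.1
tool_pos: [0.4786, -0.003, 0.0634]
orientation: [-3.126, -0.305, -0.002]
force: [-0.1, 0.8, -0.2]
width: 0.186
gripper_force: 20.0
```

>>> play_rows([
  {"delta_pos":[-0.0003,0,0.001],"dr":[0,0,0],"claw":0.01},
  {"delta_pos":[0,0,0],"dr":[0,0,0],"claw":0.01},
  {"delta_pos":[0,0,0],"dr":[0,0,0],"claw":0.01},
])

```text
clock: 23.4
tool_pos: [0.4786, -0.0031, 0.0625]
orientation: [-3.127, -0.305, -0.002]
force: [0.7, 0.6, -1.3]
width: 0.184
gripper_force: 20.0
```

>>> play_rows([
  {"delta_pos":[-0.0002,0,0.001],"dr":[0,0,0],"claw":0.01},
  {"delta_pos":[0,0,0],"dr":[0,0,0],"claw":0.01},
  {"delta_pos":[0,0,0],"dr":[0,0,0],"claw":0.01},
])

```text
clock: 23.7
tool_pos: [0.4785, -0.0032, 0.0616]
orientation: [-3.127, -0.305, -0.003]
force: [1.2, 0.3, 0.1]
width: 0.186
gripper_force: 20.0
```

>>> play_rows([
  {"delta_pos":[0,0,0.001],"dr":[0,0,0],"claw":0.01},
  {"delta_pos":[0,0,0],"dr":[0,0,0],"claw":0.01},
  {"delta_pos":[0,0,0],"dr":[0,0,0],"claw":0.01},
])

```text
clock: 24.0
tool_pos: [0.4784, -0.0033, 0.0606]
orientation: [3.127, 0.305, 0.002]
force: [1.8, 0.5, 3.5]
width: 0.187
gripper_force: 20.0
```

>>> play_rows([
  {"delta_pos":[0,0,0.0008],"dr":[0,0,0],"claw":0.01},
  {"delta_pos":[0,0,0],"dr":[0,0,0],"claw":0.01},
  {"delta_pos":[0,0,0],"dr":[0,0,0],"claw":0.01},
])

```text
clock: 24.3
tool_pos: [0.4784, -0.0033, 0.06]
orientation: [3.127, 0.305, 0.002]
force: [1.7, 0.8, 5.7]
width: 0.183
gripper_force: 20.0
```

>>> play_rows([
  {"delta_pos":[0,0,0.0008],"dr":[0,0,0],"claw":0.01},
  {"delta_pos":[0,0,0],"dr":[0,0,0],"claw":0.01},
  {"delta_pos":[0,0,0],"dr":[0,0,0],"claw":0.01},
])

```text
clock: 24.6
tool_pos: [0.4784, -0.0034, 0.0592]
orientation: [3.126, 0.305, 0.002]
force: [2.2, -0.5, 5.0]
width: 0.186
gripper_force: 20.0
```

>>> play_rows([
  {"delta_pos":[0,0,0.0006],"dr":[0,0,0],"claw":0.01},
  {"delta_pos":[0,0,0],"dr":[0,0,0],"claw":0.01},
  {"delta_pos":[0,0,0],"dr":[0,0,0],"claw":0.01},
])

```text
clock: 24.9
tool_pos: [0.4784, -0.0035, 0.0588]
orientation: [3.126, 0.305, 0.002]
force: [1.4, 0.1, 7.1]
width: 0.192
gripper_force: 20.0
```

>>> play_rows([
  {"delta_pos":[0,0,0.0006],"dr":[0,0,0],"claw":0.01},
  {"delta_pos":[0,0,0],"dr":[0,0,0],"claw":0.01},
  {"delta_pos":[0,0,0],"dr":[0,0,0],"claw":0.01},
])

```text
clock: 25.2
tool_pos: [0.4784, -0.0035, 0.0584]
orientation: [3.126, 0.305, 0.002]
force: [0.4, -0.8, 9.7]
width: 0.188
gripper_force: 20.0
```

>>> play_rows([
  {"delta_pos":[0,0,0.0004],"dr":[0,0,0],"claw":0.01},
  {"delta_pos":[0,0,0],"dr":[0,0,0],"claw":0.01},
  {"delta_pos":[0,0,0],"dr":[0,0,0],"claw":0.01},
])

```text
clock: 25.5
tool_pos: [0.4784, -0.0035, 0.0582]
orientation: [3.126, 0.305, 0.002]
force: [0.6, -0.5, 11.5]
width: 0.191
gripper_force: 20.0
```

Arm 1 binds at 11.5 N, 6 mm short of home, so part 1 is the high one. I'm swinging it back up.

>>> play_rows([
  {"delta_pos":[0.0008,0,-0.009],"dr":[0,0,0],"claw":0.01},
  {"delta_pos":[0.0011,0,-0.009],"dr":[0,0,0],"claw":0.01},
  {"delta_pos":[0.002,0,-0.009],"dr":[0,0,0],"claw":0.01},
  {"delta_pos":[0.0026,0,-0.0088],"dr":[0,0,0],"claw":0.01},
  {"delta_pos":[0.0033,0,-0.0086],"dr":[0,0,0],"claw":0.01},
  {"delta_pos":[0.0039,0,-0.0084],"dr":[0,0,0],"claw":0.01},
  {"delta_pos":[0.0045,0,-0.008],"dr":[0,0,0],"claw":0.01},
  {"delta_pos":[0.0051,0,-0.0077],"dr":[0,0,0],"claw":0.01},
  {"delta_pos":[0.0057,0,-0.0073],"dr":[0,0,0],"claw":0.01},
  {"delta_pos":[0.0062,0,-0.0069],"dr":[0,0,0],"claw":0.01},
  {"delta_pos":[0.0067,0,-0.0064],"dr":[0,0,0],"claw":0.01},
  {"delta_pos":[0.0071,0,-0.0059],"dr":[0,0,0],"claw":0.01},
])

```text
clock: 26.7
tool_pos: [0.5254, 0.006, 0.1512]
orientation: [-3.126, -0.305, 0.002]
force: [7.5, 1.4, -11.2]
width: 0.188
gripper_force: 20.0
```

>>> play_rows([
  {"delta_pos":[0.0075,0,-0.0053],"dr":[0,0,0],"claw":0.01},
  {"delta_pos":[0.0079,0,-0.0048],"dr":[0,0,0],"claw":0.01},
  {"delta_pos":[0.0082,0,-0.0042],"dr":[0,0,0],"claw":0.01},
  {"delta_pos":[0.0085,0,-0.0035],"dr":[0,0,0],"claw":0.01},
  {"delta_pos":[0.0088,0,-0.0029],"dr":[0,0,0],"claw":0.01},
  {"delta_pos":[0.009,0,-0.0022],"dr":[0,0,0],"claw":0.01},
  {"delta_pos":[0.0091,0,-0.0016],"dr":[0,0,0],"claw":0.01},
  {"delta_pos":[0.0092,0,-0.0009],"dr":[0,0,0],"claw":0.01},
  {"delta_pos":[0.0092,0,-0.0002],"dr":[0,0,0],"claw":0.01},
  {"delta_pos":[0.0092,0,0.0005],"dr":[0,0,0],"claw":0.01},
  {"delta_pos":[0.0092,0,0.0011],"dr":[0,0,0],"claw":0.01},
  {"delta_pos":[0.0091,0,0.0018],"dr":[0,0,0],"claw":0.01},
])

```text
clock: 27.9
tool_pos: [0.6289, 0.0261, 0.1741]
orientation: [3.126, 0.305, -0.002]
force: [-2.2, -1.9, -7.3]
width: 0.19
gripper_force: 20.0
```

>>> play_rows([
  {"delta_pos":[0.0085,0,0.0025],"dr":[0,0,0],"claw":0.01},
  {"delta_pos":[0.0085,0,0.003],"dr":[0,0,0],"claw":0.01},
  {"delta_pos":[0.003,0,0.001],"dr":[0,0,0],"claw":0.01},
  {"delta_pos":[0,0,0],"dr":[0,0,0],"claw":0.045},
  {"delta_pos":[0,0,0],"dr":[0,0,0],"claw":0.045},
  {"delta_pos":[0,0,0],"dr":[0,0,0],"claw":0.045},
  {"delta_pos":[0,0,-0.02],"dr":[0,0,0],"claw":0.045},
  {"delta_pos":[0,0,-0.03],"dr":[0,0,0],"claw":0.045},
  {"delta_pos":[0,0,-0.03],"dr":[0,0,0],"claw":0.045},
  {"delta_pos":[-0.03,0,-0.02],"dr":[0,0,0],"claw":0.045},
  {"delta_pos":[-0.03,0,0],"dr":[0,0,0],"claw":0.045},
  {"delta_pos":[-0.03,0,0],"dr":[0,0,0],"claw":0.045},
])

```text
clock: 29.1
tool_pos: [0.5603, 0.0139, 0.2702]
orientation: [-3.126, -0.307, -0.009]
force: [-0.4, -0.4, 0.0]
width: 0.515
gripper_force: 0.0
```

>>> play_rows([
  {"delta_pos":[0,0,0],"dr":[0,0,-8.5],"claw":0.045},
  {"delta_pos":[0,0,0],"dr":[0,0,-8.5],"claw":0.045},
  {"delta_pos":[0,0,0],"dr":[0,0,-8.5],"claw":0.045},
  {"delta_pos":[0,0,0],"dr":[0,0,-8.5],"claw":0.045},
])

```text
clock: 29.5
tool_pos: [0.5608, 0.0138, 0.2696]
orientation: [2.896, 1.215, 0.006]
force: [0.3, 1.3, -0.5]
width: 0.515
gripper_force: 0.0
```

```bash
python3 to.py .557 .012 .04; python3 - <<'E'
from h import *
print(np.round(ctrl.sense()["q"],2))
a,W=cloud("top");z=W[...,2];np.savez("t3.npz",a=a,W=W)
b,V=cloud("scene");save("scene3.png",cv2.resize(b[90:250,180:330],None,fx=4,fy=3.7))
E
```

```text
t 29.5 tcp [0.5608 0.0138 0.2696] yaw 45.54 z [ 0.004  0.    -1.   ] tool delta [ -4.7  -2.  229.6] F [ 0.34  1.27 -0.49]
[ 0.35  0.29 -0.57  1.73  0.17  1.17 -1.03]
```

View pics/scene3.png

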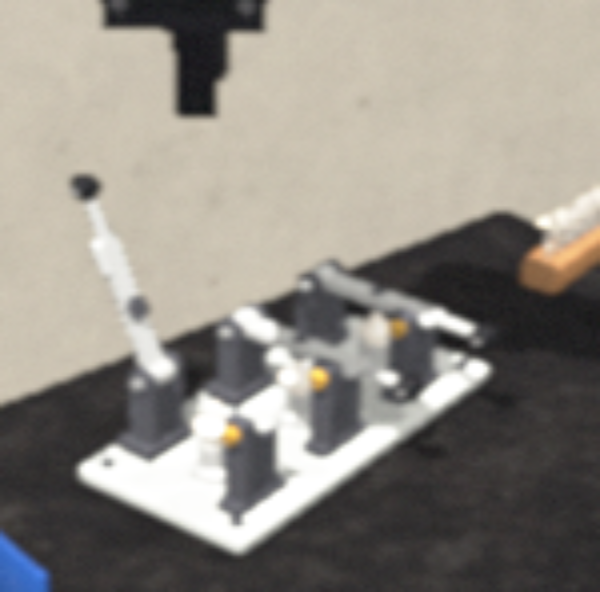

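The scene crop shows arms 2 and 3 down, arm 1 leaning back with its knob at (85,185), and part 1 still in its nest at (210,430).

>>> play_rows([
  {"delta_pos":[0,0,0],"dr":[0,0,-8.5],"claw":0.045},
  {"delta_pos":[0,0,0],"dr":[0,0,-8.5],"claw":0.045},
  {"delta_pos":[0,0,0],"dr":[0,0,-8.5],"claw":0.045},
  {"delta_pos":[0,0,0],"dr":[0,0,-8.5],"claw":0.045},
  {"delta_pos":[0,0,0],"dr":[0,0,-8.5],"claw":0.045},
  {"delta_pos":[0,0,0],"dr":[0,0,-8.5],"claw":0.045},
  {"delta_pos":[0,0,0],"dr":[0,0,-8.5],"claw":0.045},
  {"delta_pos":[0,0,0],"dr":[0,0,-8.5],"claw":0.045},
  {"delta_pos":[0,0,0],"dr":[0,0,-8.5],"claw":0.045},
  {"delta_pos":[0,0,0],"dr":[0,0,-8.5],"claw":0.045},
  {"delta_pos":[0,0,0],"dr":[0,0,-8.5],"claw":0.045},
  {"delta_pos":[0,0,0],"dr":[0,0,-8.5],"claw":0.045},
])

```text
clock: 30.8
tool_pos: [0.5605, 0.0135, 0.2687]
orientation: [0.884, 3.013, 0.001]
force: [-0.4, -0.8, -0.7]
width: 0.516
gripper_force: 0.0
```

>>> play_rows([
  {"delta_pos":[0,0,0],"dr":[0,0,-8.5],"claw":0.045},
  {"delta_pos":[0,0,0],"dr":[0,0,-8.5],"claw":0.045},
  {"delta_pos":[0,0,0],"dr":[0,0,-8.5],"claw":0.045},
  {"delta_pos":[0,0,0],"dr":[0,0,-8.5],"claw":0.045},
  {"delta_pos":[0,0,0],"dr":[0,0,-8.5],"claw":0.045},
  {"delta_pos":[0,0,0.04],"dr":[0,0,0],"claw":0.045},
  {"delta_pos":[0,0,0.04],"dr":[0,0,0],"claw":0.045},
  {"delta_pos":[0,0,0.04],"dr":[0,0,0],"claw":0.045},
  {"delta_pos":[0,0,0.02],"dr":[0,0,0],"claw":0.045},
  {"delta_pos":[0,0,0],"dr":[0,0,0],"claw":0.045},
  {"delta_pos":[0,0,0],"dr":[0,0,0],"claw":0.045},
])

```text
clock: 31.9
tool_pos: [0.5609, 0.0135, 0.1289]
orientation: [-0.262, 3.129, 0.001]
force: [0.2, 1.1, 1.5]
width: 0.518
gripper_force: 0.0
```

```bash
python3 to.py .557 .012 .04; python3 - <<'E'
from h import *
print(np.round(ctrl.sense()["q"],2))
a,W=cloud("wrist");np.savez("w4.npz",a=a,W=W);save("wrist4.png",a)
z=W[...,2];m=(z>.052)&(z<.07)&(np.hypot(W[...,0]-.557,W[...,1]-.012)<.02)
print(m.sum(),W[m].mean(0) if m.any() else None)
E
```

```text
t 31.9 tcp [0.5609 0.0135 0.1289] yaw -170.44 z [ 0.002  0.001 -1.   ] tool delta [ 4.3 -0.9 88.9] F [0.23 1.11 1.53]
[ 0.61  0.58 -0.97  1.87  0.56  1.    1.14]
288 [0.55505425 0.01222793 0.05540121]
```

View pics/wrist4.png

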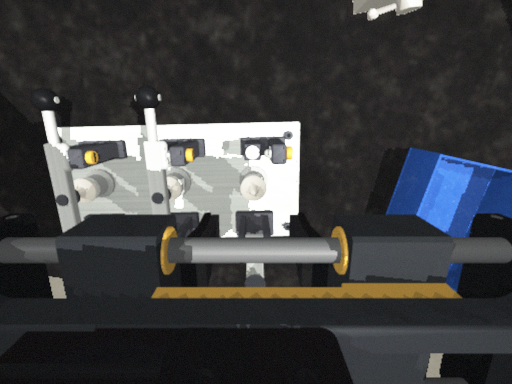

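The wrist view shows part 1 at (253,185), between the fingers. Arms 2 and 3 lie closed, with their knobs at (147,97) and (45,99).

>>> play_rows([
  {"delta_pos":[0.0024,-0.0005,0.025],"dr":[0,0,-1.5],"claw":0.045},
  {"delta_pos":[0.0023,-0.0004,0.025],"dr":[0,0,0],"claw":0.045},
  {"delta_pos":[0,0,0.01],"dr":[0,0,0],"claw":0.045},
  {"delta_pos":[0,0,0],"dr":[0,0,0],"claw":0.045},
  {"delta_pos":[0,0,0],"dr":[0,0,0],"claw":0.045},
])

```text
clock: 32.45
tool_pos: [0.5568, 0.0116, 0.0694]
orientation: [-0.304, 3.124, 0.0]
force: [0.5, 0.1, 0.3]
width: 0.517
gripper_force: 0.0
```

```bash
python3 to.py .5565 .0121 .035
```

```text
t 32.45 tcp [0.5568 0.0116 0.0694] yaw -168.87 z [ 0.003  0.    -1.   ] tool delta [ 0.3  0.5 34.4] F [0.47 0.14 0.26]
```

>>> play_rows([
  {"delta_pos":[0.0003,0.0005,0.012],"dr":[0,0,0],"claw":0.045},
  {"delta_pos":[0,0,0.012],"dr":[0,0,0],"claw":0.045},
  {"delta_pos":[0,0,0.01],"dr":[0,0,0],"claw":0.045},
  {"delta_pos":[0,0,0],"dr":[0,0,0],"claw":0.045},
])

```text
clock: 32.85
tool_pos: [0.5539, 0.0113, 0.032]
orientation: [0.305, -3.124, -0.0]
force: [-0.6, 0.2, -0.9]
width: 0.52
gripper_force: 0.0
```

>>> play_rows([
  {"delta_pos":[0,0,0],"dr":[0,0,0],"claw":0.015},
  {"delta_pos":[0,0,0],"dr":[0,0,0],"claw":0.015},
  {"delta_pos":[0,0,0],"dr":[0,0,0],"claw":0.015},
  {"delta_pos":[0,0,0],"dr":[0,0,0],"claw":0.015},
  {"delta_pos":[0,0,0],"dr":[0,0,0],"claw":0.015},
], grip_force=8)

```text
clock: 33.35
tool_pos: [0.5557, 0.0118, 0.0345]
orientation: [-0.305, 3.125, 0.0]
force: [-0.1, 0.4, 3.0]
width: 0.261
gripper_force: 8.8
```

>>> play_rows([
  {"delta_pos":[0,0,-0.005],"dr":[0,0,0],"claw":0.015},
  {"delta_pos":[0,0,-0.01],"dr":[0,0,0],"claw":0.015},
  {"delta_pos":[0,0,-0.03],"dr":[0,0,0],"claw":0.015},
  {"delta_pos":[0,0,-0.04],"dr":[0,0,0],"claw":0.015},
  {"delta_pos":[0,0,-0.04],"dr":[0,0,0],"claw":0.015},
  {"delta_pos":[0,0,-0.04],"dr":[0,0,0],"claw":0.015},
  {"delta_pos":[0,0,0],"dr":[0,0,0],"claw":0.015},
])

```text
clock: 34.05
tool_pos: [0.5583, 0.0131, 0.205]
orientation: [-0.304, 3.116, -0.001]
force: [0.1, 0.8, 1.0]
width: 0.261
gripper_force: 8.0
```

```bash
python3 - <<'E'
from h import *
D=np.load("t3.npz");a=D["a"];W=D["W"];z=W[...,2]
bl=(a[...,2]>60)&(a[...,0]<60)&(a[...,2]>a[...,0]+40)&(np.hypot(W[...,0]-.575,W[...,1]-.225)<.12)
for lo,hi in((.04,.06),(-.005,.012)):
  m=bl&(z>lo)&(z<hi);p=W[m][:,:2];print(m.sum(),cv2.minAreaRect(p.astype(np.float32)),np.percentile(p,[2,98],axis=0))
s=ctrl.sense();print(s["width"],s["gripper_force"])
E
python3 to.py .575 .225 .025
```

```text
87 ((0.5703153014183044, 0.21844327449798584), (0.10116034001111984, 0.13826945424079895), 87.17037200927734) [[0.50393215 0.16662086]
 [0.63917933 0.27002815]]
337 ((0.5688256025314331, 0.21845369040966034), (0.09870585054159164, 0.1383727639913559), 88.46098327636719) [[0.5058666  0.17197167]
 [0.63777564 0.26775956]]
0.26147620931996274 7.99995248292527
t 34.05 tcp [0.5583 0.0131 0.205 ] yaw -168.85 z [ 0.011  0.    -1.   ] tool delta [-55.4 205.  180.2] F [0.08 0.79 1.03]
```

>>> play_rows([
  {"delta_pos":[-0.0087,0.0333,0],"dr":[0,0,0],"claw":0.015},
  {"delta_pos":[-0.0087,0.0333,0],"dr":[0,0,0],"claw":0.015},
  {"delta_pos":[-0.0087,0.0333,0],"dr":[0,0,0],"claw":0.015},
  {"delta_pos":[-0.0087,0.0333,0],"dr":[0,0,0],"claw":0.015},
  {"delta_pos":[-0.0087,0.0333,0],"dr":[0,0,0],"claw":0.015},
  {"delta_pos":[-0.0087,0.0333,0],"dr":[0,0,0],"claw":0.015},
  {"delta_pos":[0,0,0.02],"dr":[0,0,0],"claw":0.015},
  {"delta_pos":[0,0,0.03],"dr":[0,0,0],"claw":0.015},
  {"delta_pos":[0,0,0.03],"dr":[0,0,0],"claw":0.015},
  {"delta_pos":[0,0,0.03],"dr":[0,0,0],"claw":0.015},
  {"delta_pos":[0,0,0],"dr":[0,0,0],"claw":0.015},
  {"delta_pos":[0,0,0],"dr":[0,0,0],"claw":0.015},
])

```text
clock: 35.25
tool_pos: [0.5675, 0.2178, 0.089]
orientation: [0.305, -3.126, -0.0]
force: [1.0, 1.1, 0.2]
width: 0.255
gripper_force: 8.0
```

```bash
python3 to.py .571 .219 .028
```

```text
t 35.25 tcp [0.5675 0.2178 0.089 ] yaw -168.84 z [-0.001  0.    -1.   ] tool delta [-3.7  0.5 61. ] F [0.97 1.11 0.23]
```

>>> play_rows([
  {"delta_pos":[-0.003,0,0.02],"dr":[0,0,0],"claw":0.015},
  {"delta_pos":[0,0,0.02],"dr":[0,0,0],"claw":0.015},
  {"delta_pos":[0,0,0.02],"dr":[0,0,0],"claw":0.015},
  {"delta_pos":[0,0,0],"dr":[0,0,0],"claw":0.015},
  {"delta_pos":[0,0,0],"dr":[0,0,0],"claw":0.015},
  {"delta_pos":[0,0,0],"dr":[0,0,0],"claw":0.04},
  {"delta_pos":[0,0,0],"dr":[0,0,0],"claw":0.04},
  {"delta_pos":[0,0,0],"dr":[0,0,0],"claw":0.04},
  {"delta_pos":[0,0,-0.03],"dr":[0,0,0],"claw":0.04},
  {"delta_pos":[0,0,-0.04],"dr":[0,0,0],"claw":0.04},
  {"delta_pos":[0,0,-0.045],"dr":[0,0,0],"claw":0.04},
  {"delta_pos":[0,0,-0.045],"dr":[0,0,0],"claw":0.04},
])

```text
clock: 36.45
tool_pos: [0.5704, 0.2183, 0.1908]
orientation: [-0.306, 3.127, -0.0]
force: [0.1, -0.3, -0.5]
width: 0.458
gripper_force: 0.0
```

>>> play_rows([
  {"delta_pos":[0.03,0,-0.03],"dr":[0,0,0],"claw":0.04},
  {"delta_pos":[0.03,0,-0.03],"dr":[0,0,0],"claw":0.04},
  {"delta_pos":[0.03,0,-0.03],"dr":[0,0,0],"claw":0.04},
  {"delta_pos":[0,0,0],"dr":[0,0,0],"claw":0.04},
  {"delta_pos":[0,0,0],"dr":[0,0,0],"claw":0.04},
])

```text
clock: 36.95
tool_pos: [0.4826, 0.2006, 0.2797]
orientation: [-0.304, 3.124, -0.002]
force: [0.3, -0.1, -0.2]
width: 0.462
gripper_force: 0.0
```

```bash
python3 - <<'E'
from h import *
s=ctrl.sense();print(s["clock"],s["tool_pos"],s["width"])
a,W=cloud("top");b,V=cloud("scene")
save("end.png",np.hstack([cv2.resize(a[130:230,140:380],(400,300)),cv2.resize(b[90:290,100:340],(400,300))]))
for (u,v) in [(353,169),(355,198)]: print(W[v,u])
# level arms check: points near knobs 2,3 home
z=W[...,2]
for k in((.493,-.082),(.508,-.1605)):
  m=np.hypot(W[...,0]-k[0],W[...,1]-k[1])<.007; print(m.sum(),z[m].max())
E
```

```text
36.95 [0.48262202 0.20061229 0.27966733] 0.46169069811151736
[ 0.61760399 -0.37036494  0.01917255]
[ 0.52207136 -0.36798307  0.03903551]
21 0.08067850301018101
22 0.08017378174131702
```

View pics/end.png

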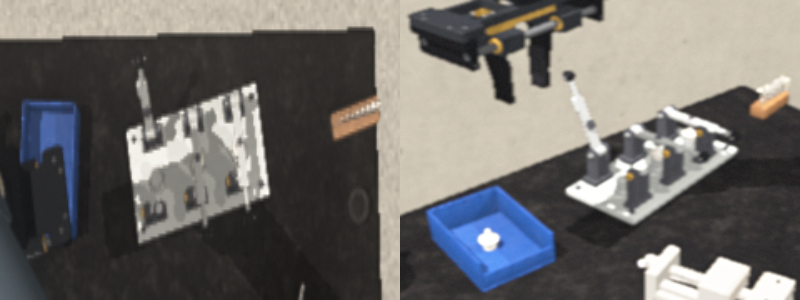

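The final views show the part in the bin at (488,240). Arms 2 and 3 are level with equal knob heights, arm 1 stands open over its empty nest, and the loupe and pin gauges have not moved.

```bash
python3 -c "
from workcell import ctrl
print(ctrl.finish_job())"
```

```text
the job is handed in; nothing more can be done
None
```

Part 1 was the high one: its arm bound at 11.5 N. The part is now in the bin, arm 1 stands open, arms 2 and 3 are clicked home, the loupe and pin gauges are undisturbed, and the job is handed in (no verdict was returned).

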